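# Scoop the grinding balls and hold them level over the mill jar

## Task

Charge the ball mill: pick up the metal scoop by its grip, scoop all five grinding balls out of the steel tray with it, and carry them to the open grinding jar. Finish while holding the scoop still and level, centred a few centimetres above the jar's mouth with all five balls lying in it, so that I can check them before they are tipped in. Do not touch the balls with the fingers, and leave the jar and the other things on the bench where they are.

Things in the scene. Friction and masses are not known exactly. Their poses are not given: they have to be found in the camera images.
- scoop: loose metal scoop, 0.11 to 0.2 kg, 76 mm wide, 105 mm long, standing on its flat heel. Origin: underside of the heel, z up, +x toward the open lip. Floor 2.5 mm: flat from x = -50 to +20 mm, then a nose rising 12 degrees to the lip at x = 55, so pitched 12 degrees lip-down the nose lies flat on a surface. Back wall x = -50; sides and back 37 mm high. Held level, balls lie behind the nose
- scoop_grip (a point): middle of the scoop's grip, x = -11 mm, z = 78 mm in the scoop's frame: a straight black bar along the scoop's x, 70 mm long, 18 mm wide (y), 16 mm high, flat sides, 31 mm of free space below it; pinch it across its width from above
- scoop_lip (a point): middle of the lower edge of the lip (2 mm thick), x = 55 mm, z = 7.5 mm in the scoop's frame. The side walls' front edges slope from x = 12 mm at the top down to x = 36 mm; the last 20 mm of the nose has no side walls. A bridge 14 mm wide crosses the bowl at x = 3 mm, 36 mm up; balls pass under it
- scoop_bowl (a point): point on the bowl's floor, x = -5 mm, z = 2.5 mm in the scoop's frame; this point is to be over the jar's mouth. Balls roll back off the nose into the bowl when the lip is tipped up; now and then they arch across the front ends of the side walls, and a small sideways shake frees them
- tray: fixed open steel tray, long side along its x (+x end away from the robot). Inside: flat floor 240 x 84 mm (x -120 to +120, y -42 to +42), 10 mm above the worktop; side walls upright, end walls flared outward 20 degrees from upright; rim 39 to 41 mm high, outside 274 x 94 mm there, and a wire loop beyond each end. Origin: middle, at worktop level. The scoop fits in lengthwise, 4 mm free each side
- tray_far_end (a point): on the tray's floor (10 mm above the worktop) at the foot of its +x end wall, in the middle: balls pushed there cannot roll on, so the scoop's lip, with the nose flat on the floor, can be driven under them up to this wall, and the scoop then tipped back, lip up
- ball_0: one of the five grinding balls: plain white polished ceramic ball (rolls and slides easily), 18 mm diameter, 18 g, loose; origin at its centre; the five are alike; they start in the half of the tray toward its +x end (centres 15 to 90 mm past the tray's middle)
- ball_1: one of the five grinding balls: plain white polished ceramic ball (rolls and slides easily), 18 mm diameter, 18 g, loose; origin at its centre; the five are alike; they start in the half of the tray toward its +x end (centres 15 to 90 mm past the tray's middle)
- ball_2: one of the five grinding balls: plain white polished ceramic ball (rolls and slides easily), 18 mm diameter, 18 g, loose; origin at its centre; the five are alike; they start in the half of the tray toward its +x end (centres 15 to 90 mm past the tray's middle)
- ball_3: one of the five grinding balls: plain white polished ceramic ball (rolls and slides easily), 18 mm diameter, 18 g, loose; origin at its centre; the five are alike; they start in the half of the tray toward its +x end (centres 15 to 90 mm past the tray's middle)
- ball_4: one of the five grinding balls: plain white polished ceramic ball (rolls and slides easily), 18 mm diameter, 18 g, loose; origin at its centre; the five are alike; they start in the half of the tray toward its +x end (centres 15 to 90 mm past the tray's middle)
- jar: loose, heavy (0.9 kg) steel grinding jar, open at the top, 104 mm across the flange, 72 mm high; origin at the middle of its underside, z up. It stands to the right of the tray, the scoop to the left
- jar_mouth (a point): centre of the jar's mouth, level with the top of its rim, 72 mm above the worktop
- jar_lid: bystander: the jar's loose steel lid, 104 mm disc with a knob, 28 mm high; origin under its middle
- crucible: bystander: small loose porcelain crucible, 45 mm across, 36 mm high; origin under its middle
- cork: bystander: loose cork stopper, 29 mm across, 26 mm high; origin under its middle

How it is judged:
On the way:
1. all five balls lie in the held scoop, lifted clear of the tray (contact force between the fingers and scoop above 1 N and height (world z) of scoop above 0.04 m and contact force between scoop and tray below 0.02 N and x of ball_0 in the frame of scoop between -0.05 and 0.055 m and y of ball_0 in the frame of scoop between -0.038 and 0.038 m and z of ball_0 in the frame of scoop between 0.008 and 0.036 m and x of ball_1 in the frame of scoop between -0.05 and 0.055 m and y of ball_1 in the frame of scoop between -0.038 and 0.038 m and z of ball_1 in the frame of scoop between 0.008 and 0.036 m and x of ball_2 in the frame of scoop between -0.05 and 0.055 m and y of ball_2 in the frame of scoop between -0.038 and 0.038 m and z of ball_2 in the frame of scoop between 0.008 and 0.036 m and x of ball_3 in the frame of scoop between -0.05 and 0.055 m and y of ball_3 in the frame of scoop between -0.038 and 0.038 m and z of ball_3 in the frame of scoop between 0.008 and 0.036 m and x of ball_4 in the frame of scoop between -0.05 and 0.055 m and y of ball_4 in the frame of scoop between -0.038 and 0.038 m and z of ball_4 in the frame of scoop between 0.008 and 0.036 m), for 0.2 s.
At the end, for the whole second after the job is handed in: Gripper still holds the scoop: level within 0.12 rad, still (under 30 mm/s, 0.2 rad/s), bowl point within 30 mm sideways of the jar's axis and 15 to 130 mm above its rim, touching neither jar nor tray; all five balls in it; jar upright; jar, lid, crucible, cork within 30 mm of their start (contact force between the fingers and scoop above 1 N and angle between scoop's own z axis and vertical below 0.12 rad and linear speed of scoop below 0.03 m/s and angular speed of scoop below 0.2 rad/s and horizontal distance between scoop_bowl and jar_mouth below 0.03 m and z of scoop_bowl in the frame of jar_mouth between 0.015 and 0.13 m and contact force between scoop and jar below 0.02 N and contact force between scoop and tray below 0.02 N and angle between jar's own z axis and vertical below 0.1 rad and distance of each of jar, jar_lid, crucible, cork from where it was at the start of the episode below 0.03 m and x of ball_0 in the frame of scoop between -0.05 and 0.055 m and y of ball_0 in the frame of scoop between -0.038 and 0.038 m and z of ball_0 in the frame of scoop between 0.008 and 0.036 m and x of ball_1 in the frame of scoop between -0.05 and 0.055 m and y of ball_1 in the frame of scoop between -0.038 and 0.038 m and z of ball_1 in the frame of scoop between 0.008 and 0.036 m and x of ball_2 in the frame of scoop between -0.05 and 0.055 m and y of ball_2 in the frame of scoop between -0.038 and 0.038 m and z of ball_2 in the frame of scoop between 0.008 and 0.036 m and x of ball_3 in the frame of scoop between -0.05 and 0.055 m and y of ball_3 in the frame of scoop between -0.038 and 0.038 m and z of ball_3 in the frame of scoop between 0.008 and 0.036 m and x of ball_4 in the frame of scoop between -0.05 and 0.055 m and y of ball_4 in the frame of scoop between -0.038 and 0.038 m and z of ball_4 in the frame of scoop between 0.008 and 0.036 m); the arm keeps its last pose, push and grip.
It fails at once if the fingers touch a ball (contact force between the fingers and ball_0 above 0.3 N or contact force between the fingers and ball_1 above 0.3 N or contact force between the fingers and ball_2 above 0.3 N or contact force between the fingers and ball_3 above 0.3 N or contact force between the fingers and ball_4 above 0.3 N).
It fails at once if the jar or a bystander is pushed more than 30 mm away (distance of any of jar, jar_lid, crucible, cork from where it was at the start of the episode above 0.03 m).
It also fails if it takes over 58 s, if anything falls off the work surface, if the arm or the gripper's body presses on something with over 40 N, if the wrist force passes 120 N, or if a joint passes its speed limit or range.

## Robot

A 7-joint arm with a two-finger parallel gripper is mounted at the origin on a cart in front of the work surface, level with it; the furniture and walls round the work are solid. World frame = base frame: x ahead of the robot, y to its left, z up, the work surface at z = 0. Lengths are in m, angles in rad, forces in N, time in s.
With the tool pointing down it reaches from about 0.425 to 0.925 m from the base axis. Payload 6.8 kg.
Tool frame: the origin (TCP) lies between the finger pads; the fingertips stand 17 mm ahead of it and the grasp point (between the pads) lies 2 mm behind it; z points along the fingers, y is the line along which they close (so a half turn about z gives the same grasp; the last joint's range is limited). The gripper opens to 88 mm and grips with 3 to 60 N. Pads are 20 mm wide; open, the fingers measure 115 mm over their backs; the gripper's body (75 mm by 178 mm) begins 61 mm behind the grasp point.
Start: joints at [-1.285, 0.477, 0.022, 1.555, -0.011, 1.109, -0.083], TCP at [0.259, 0.623, 0.24] pointing down, gripper open.
Joint ranges: [-2.96, 2.96], [-0.34, 2.1], [-1.41, 1.46], [0.24, 2.44], [-1.37, 4.51], [0.17, 1.92], [-2.96, 2.96]. Speed limits (rad/s): [2.39, 2.39, 3.14, 3.14, 3.14, 3.14, 3.14].

## Interface

Orientations are given as a rotation vector (axis times angle).
In Python, from rig import r gives the robot as it stands.
- The arm moves only by the shell command python3 jog.py 'ROWS' [FORCE]. ROWS is a JSON list of rows, 1 to 20 of them, each written [opening, [dx, dy, dz], turn]: the opening from 0.0 (shut) to 1.0 (fully open), then dx, dy, dz in a scale on which 1.0 is 100 cm, then a turn about the tool's z in shares of pi rad (1.0 is pi rad); each row is the pose to reach, as a shift and turn from the pose commanded when the command began, along the tool's axes at that moment; what a row does not reach only later rows make up. A row lasts 1/12 s, in which the tool goes at most 0.0417 m and 0.125 rad, less where a joint would pass 70% of its speed; a pose out of reach is approached as far as the arm can. The fingers move at their own pace and stop on an object; FORCE is the grip in N (left out, the last holds). Time passes only in rows, so rows that do not move let the fingers close. It prints the time, the measured TCP pose, the force, the opening and the grip force at its end. No shift or turn number may pass 1 either way. Input that does not fit is refused with a message, and nothing moves.
- r.state(): the state, without advancing time (a new reading comes with each control period).
- r.get_image(name): name is "scene" or "top" or "wrist"; returns a dict with "img" (420x560x3 uint8, red, green, blue), "fx", "fy", "cx", "cy" (pixels), "rvec" (rotation vector, rad) and "tvec" (3), from world to camera coordinates, as OpenCV has them. Camera axes: x right, y down, z forward; pixel columns grow to the right and rows downward; lengths in m; the calibration is good to about 2 mm. A picture is of the moment at which its call begins. There is no depth.
- r.sign_off(): hands the job in; it is judged then, once.
The state is a dict: "time_s": time; "joint_pos": joint angles; "joint_velocities": joint speeds; "tau": joint torques, N m; "ee_pos": TCP position; "tcp_rot": TCP orientation; "force": force on the tool from outside, world axes, zero at the start; "ft_torque": the same for the moment, N m; "width": opening from 0.0 (shut) to 1.0 (fully open); "grip_force": force on a finger pad.
Only numpy, scipy, OpenCV 4.12 (cv2) and the standard library are available. Lean on these libraries where they do the work, as an engineer would, in place of code of your own. Each camera call takes 0.05 s, during which the arm holds its last target. There are 200 camera calls.

## Working session

There is one attempt and no reset: what is moved stays moved. The work goes in short steps, Python scripts to look and compute and a shell command to move; the robot and the scene stay as the last step left them, time stands still between calls to the robot, and variables do not carry over. Pictures are saved under pics/ and viewed, at most 10 in all, crops included, and the job is handed in when it is done.

```bash
ls; mkdir -p pics
cat > h.py <<'E'
import numpy as np, cv2
from rig import r
from scipy.spatial.transform import Rotation as R
def cam(n):
    d=r.get_image(n); d['Rm']=R.from_rotvec(d['rvec']).as_matrix(); d['K']=np.array([[d['fx'],0,d['cx']],[0,d['fy'],d['cy']],[0,0,1]]); d['t']=np.array(d['tvec']); d['C']=-d['Rm'].T@d['t']; return d
def ray(d,p): return d['Rm'].T@np.linalg.solve(d['K'],[p[0],p[1],1.])
def onz(d,p,z):
    v=ray(d,p); return d['C']+v*(z-d['C'][2])/v[2]
def tri(d1,p1,d2,p2):
    a,b=ray(d1,p1),ray(d2,p2); s=np.linalg.lstsq(np.c_[a,-b],d2['C']-d1['C'],rcond=None)[0]
    A,B=d1['C']+s[0]*a,d2['C']+s[1]*b; return (A+B)/2,np.linalg.norm(A-B)
def proj(d,X):
    q=d['K']@(d['Rm']@np.array(X)+d['t']); return q[:2]/q[2]
def save(d,n): cv2.imwrite('pics/'+n+'.png',d['img'][:,:,::-1])
E
python3 - <<'E'
from h import *
print(r.state())
for n in('top','scene'):
    d=cam(n); save(d,n+'0'); print(n,d['C'].round(3),d['fx'],d['Rm'].round(2).tolist())
E
```

```text
jog.py
pics
rig.py
{'time_s': 0.0, 'joint_pos': array([-1.28507522,  0.47777337,  0.02235707,  1.55641258, -0.01147825,
        1.1093257 , -0.083095  ]), 'joint_velocities': array([-0.00101738, -0.00027347,  0.0016535 ,  0.00122961,  0.00047067,
        0.00105562,  0.00044876]), 'tau': array([ 4.91953706e-04, -5.82841122e+01,  1.53503548e+00, -2.72608906e+01,
       -5.42204047e-02,  1.67289289e-02,  1.75813448e-04]), 'ee_pos': array([0.25882191, 0.62279726, 0.23871639]), 'tcp_rot': array([-6.14552094e-01, -3.08069992e+00,  2.79616355e-03]), 'force': array([ 1.10590587,  0.08410154, -0.96121178]), 'ft_torque': array([0.02319171, 0.05087797, 0.02757182]), 'grip_force': 0.0, 'width': 1.0029875220451534}
top [0.47  0.03  1.121] 403.8832038033448 [[-0.03, -1.0, -0.01], [-0.99, 0.03, -0.13], [0.13, 0.01, -0.99]]
scene [ 0.109 -0.443  0.851] 431.3918610417175 [[0.69, -0.72, -0.0], [-0.54, -0.51, -0.67], [0.49, 0.46, -0.74]]
```

View pics/top0.png

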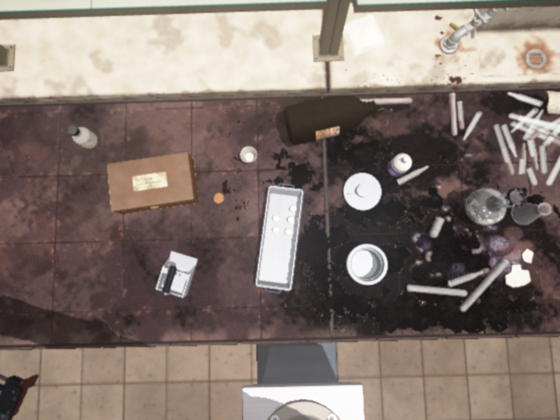

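View pics/scene0.png

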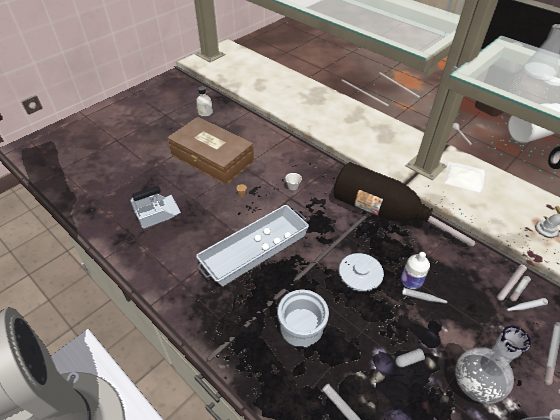

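Top view: scoop near (175,275), its black grip near (168,277); tray centred at (279,237) with five balls near (283,220); jar (366,264), lid (362,191), crucible (248,154), cork (219,198). The scene view shows the same layout, with the scoop at (155,207).

Run:
```python
from h import *
t=cv2.imread('pics/top0.png'); s=cv2.imread('pics/scene0.png')
a=cv2.resize(t[245:305,145:205],(400,400),interpolation=cv2.INTER_CUBIC)
b=cv2.resize(s[175:235,120:190],(400,343),interpolation=cv2.INTER_CUBIC)
c=cv2.resize(t[180:300,240:320],(400,600),interpolation=cv2.INTER_CUBIC)
o=np.zeros((600,800,3),np.uint8); o[:,400:]=c; o[:300,:300]=cv2.resize(a,(300,300)); o[300:600,:350]=cv2.resize(b,(350,300)); cv2.imwrite('pics/c1.png',o)
```

```text
(no output)
```

View pics/c1.png

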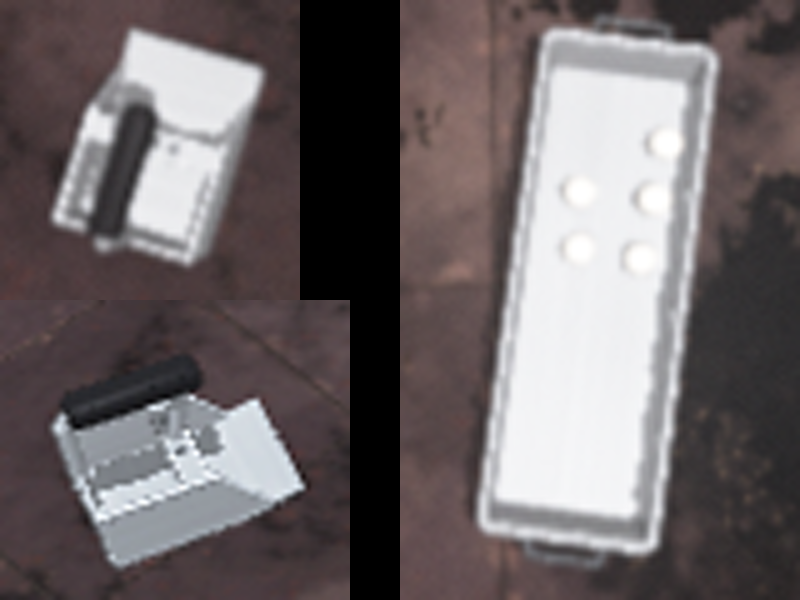

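The crop shows the scoop with its lip up-right and its black bar from (142,105) to (105,235) in crop pixels. The tray rim corners are at (547,35), (715,50), (655,548), (483,528), and the five balls lie in the far half.

```bash
cat >> h.py <<'E'
def bar(d,box,th=75):
    x0,y0,x1,y1=box; g=d['img'][y0:y1,x0:x1].astype(int)
    m=((g.max(2)<th)&(g[:,:,0]-g[:,:,2]<14)).astype(np.uint8)
    n,l,st,c=cv2.connectedComponentsWithStats(m); k=1+np.argmax(st[1:,4])
    rr=cv2.minAreaRect(np.argwhere(l==k)[:,::-1].astype(np.float32))
    ys,xs=np.where(l==k); w,v=np.linalg.eigh(np.cov(xs,ys))
    c=np.array([xs.mean()+x0,ys.mean()+y0]); u=v[:,1]*np.sqrt(w[1]*3); return c,c-u,c+u,st[k,4],rr
E
python3 - <<'E'
from h import *
t=cam('top'); s=cam('scene')
bt=bar(t,(150,250,200,300)); bs=bar(s,(120,180,190,235)); print(bt[3:],bs[3:])
X,e=tri(t,bt[0],s,bs[0]); print('grip',X,e)
for z in(.078,X[2]):
  A,B=onz(t,bt[1],z),onz(t,bt[2],z); C,D=onz(s,bs[1],z),onz(s,bs[2],z); print(z,A,B,np.linalg.norm(A-B),np.degrees(np.arctan2(*(A-B)[1::-1])),np.degrees(np.arctan2(*(C-D)[1::-1])))
P=[onz(t,((u-400)/5+240-.4,v/5+180-.4),.04)[:2] for u,v in[(547,35),(715,50),(655,548),(483,528)]]
P=np.array(P); print(P,P.mean(0)); 
for i,j in((3,0),(2,1),(1,0),(2,3)): v=P[j]-P[i]; print(np.hypot(*v),np.degrees(np.arctan2(v[1],v[0])))
def lip(a): # heel/lip
  return onz(t,(145+a[0]/5-.4,245+a[1]/5-.4),a[2])
print('lip corners',lip((133,30,.009)),lip((265,68,.009)))
for c in [(667,142),(580,192),(655,198),(578,248),(640,257)]: print('ball',onz(t,((c[0]-400)/5+239.6,c[1]/5+179.6),.019))
def blob(d,box,th):
  x0,y0,x1,y1=box; m=(d['img'][y0:y1,x0:x1].min(2)>th).astype(np.uint8)
  c=max(cv2.findContours(m,0,2)[0],key=cv2.contourArea); return np.array(cv2.fitEllipse(cv2.convexHull(c))[0])+[x0,y0],cv2.fitEllipse(cv2.convexHull(c))
j=blob(t,(335,235,400,295),120); k=blob(s,(270,280,335,355),110);print(j,k,'jar',onz(t,j[0],.072),onz(s,k[0],.072))
E
```

```text
(np.int32(157), ((18.834863662719727, 29.550460815429688), (6.321653842926025, 27.776962280273438), 16.699241638183594)) (np.int32(1774), ((34.5, 27.0), (54.0, 69.0), 90.0))
grip [ 0.44268675  0.35365111 -0.00081613] 0.010965865844024507
0.078 [0.47259214 0.3234622  0.078     ] [0.40839718 0.34442294 0.078     ] 0.06753032954157422 -18.08273247259569 -75.6657777332798
-0.0008161291388397163 [ 0.47282131  0.34560778 -0.00081613] [ 0.40377753  0.36815174 -0.00081613] 0.07263107712812315 -18.082732472595758 -75.6657777332798
[[ 0.68079305  0.07366675]
 [ 0.66982157 -0.01746558]
 [ 0.40434386  0.02301333]
 [ 0.41710142  0.11352229]] [0.54301498 0.0481842 ]
0.2666865904041956 -8.59488645683163
0.2685460106151202 -8.669442810422465
0.09179038671738737 83.1351673721683
0.09140364874174903 81.97681001235662
lip corners [0.51562735 0.34839257 0.009     ] [0.49284724 0.27550539 0.009     ]
ball [0.62302896 0.00974678 0.019     ]
ball [0.59666637 0.05837222 0.019     ]
ball [0.59218404 0.01727393 0.019     ]
ball [0.56583819 0.06023584 0.019     ]
ball [0.5599522  0.02643738 0.019     ]
(array([366.79706192, 264.02999496]), ((31.797061920166016, 29.02999496459961), (40.84633255004883, 41.88670349121094), 137.03204345703125)) (array([302.23096466, 316.99753952]), ((32.23096466064453, 36.99753952026367), (51.4482536315918, 57.628360748291016), 0.5861032009124756)) jar [ 0.46484884 -0.17444024  0.072     ] [ 0.45379627 -0.18350593  0.072     ]
```

```bash
cat >> h.py <<'E'
def to(x,y,z,yaw=None):
    s=r.state(); M=R.from_rotvec(s['tcp_rot']).as_matrix(); d=M.T@(np.array([x,y,z])-s['ee_pos'])
    cur=np.degrees(np.arctan2(M[0,0],-0+0*1) if 0 else np.arctan2(M[1,1],M[0,1]))-90
    print('yaw(x scoop) now',cur,'shift',d.round(4),'tilt',M[:,2].round(3), '' if yaw is None else 'turn %.4f'%(-np.radians((yaw-cur+90)%180-90)),'pos',s['ee_pos'].round(4))
E
python3 - <<'E'
from h import *
t=cam('top'); s=cam('scene')
bs=bar(s,(120,180,190,235),45); print(bs)
bt=bar(t,(150,250,200,300)); print(tri(t,bt[0],s,bs[0]))
to(.425,.334,.2,-18)
E
```

```text
(array([147.2804878 , 194.41463415]), array([160.99205893, 189.51816305]), array([133.56891668, 199.31110525]), np.int32(82), ((26.01723861694336, 13.793106079101562), (6.3136420249938965, 27.668609619140625), 68.19859313964844))
(array([0.44207533, 0.33536484, 0.0691844 ]), np.float64(0.0038103874707959102))
yaw(x scoop) now -22.561542445460105 shift [-0.2643 -0.2033  0.0395] tilt [-0.    -0.001 -1.   ] turn -0.0796 pos [0.2589 0.6232 0.2393]
```

Units first: turns go in shares of pi rad. So -0.08 rad / 3.1416 = -0.0255.

```bash
python3 jog.py '[[1,[-0.264,-0.203,0.04],-0.0255],[1,[-0.264,-0.203,0.04],-0.0255],[1,[-0.264,-0.203,0.04],-0.0255],[1,[-0.264,-0.203,0.04],-0.0255],[1,[-0.264,-0.203,0.04],-0.0255],[1,[-0.264,-0.203,0.04],-0.0255],[1,[-0.264,-0.203,0.04],-0.0255],[1,[-0.264,-0.203,0.04],-0.0255],[1,[-0.264,-0.203,0.04],-0.0255],[1,[-0.264,-0.203,0.04],-0.0255],[1,[-0.264,-0.203,0.04],-0.0255]]' 10
python3 - <<'E'
from h import *
w=cam('wrist'); save(w,'w1'); print(w['C'],w['fx'],proj(w,[.441,.334,.075])); to(.441,.334,.08,-18)
E
```

```text
time_s: 1.22
ee_pos: [0.4248, 0.335, 0.1998]
tcp_rot: [-0.491, -3.103, -0.001]
force: [-1.2, 0.8, -1.2]
width: 0.999
grip_force: 0.0
[0.36141688 0.35553783 0.34576258] 355.43874348521973 [285.28075538 220.79385984]
yaw(x scoop) now -17.892542284787652 shift [-0.0166  0.0032  0.1198] tilt [-0.     0.001 -1.   ] turn 0.0019 pos [0.4243 0.336  0.1998]
```

View pics/w1.png

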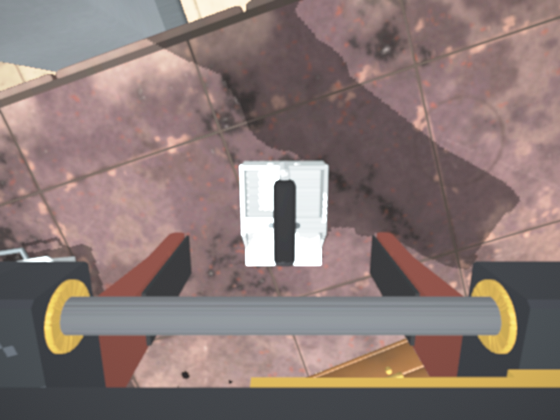

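Run:
```python
from h import *
w=cam('wrist'); t=cam('top'); b=bar(w,(255,165,315,275),60); print(b[0],b[1],b[2],b[3],b[4]); bt=bar(t,(150,250,200,300)); print(bt[3]); print(tri(w,b[0],t,bt[0]))
for z in (.078,.086): A,B=onz(w,b[1],z),onz(w,b[2],z); print((A+B)/2,np.linalg.norm(A-B),np.degrees(np.arctan2(*(A-B)[1::-1])), onz(w,(285.5,181),z),onz(w,(285.5,265),z))
```

```text
[274.2173913  244.39130435] [273.96341455 226.49352955] [274.47136806 262.28907915] 46 ((19.5, 77.5), (35.0, 1.0), 90.0)
317
(array([0.43151452, 0.32599933, 0.13709009]), np.float64(0.008232790036739188))
[0.45585035 0.32076453 0.078     ] 0.030413294410962376 162.61542373716756 [0.40940201 0.34506871 0.078     ] [0.47537076 0.3240057  0.078     ]
[0.45301299 0.32182655 0.086     ] 0.029504743584858887 162.61542373716773 [0.40795223 0.34540468 0.086     ] [0.47195026 0.3249709  0.086     ]
```

Wrist view: the scoop is aligned with the tool, with the bar at columns 274–296 and rows 180–266, centred at (285,223). That puts the grip at (0.4405, 0.3345), height about 0.08. Grasping.

```bash
python3 jog.py '[[1,[-0.016,0.0035,0.03],0],[1,[-0.016,0.0035,0.06],0],[1,[-0.016,0.0035,0.09],0],[1,[-0.016,0.0035,0.11],0],[1,[-0.016,0.0035,0.124],0],[1,[-0.016,0.0035,0.124],0],[1,[-0.016,0.0035,0.124],0],[0,[-0.016,0.0035,0.124],0],[0,[-0.016,0.0035,0.124],0],[0,[-0.016,0.0035,0.124],0],[0,[-0.016,0.0035,0.124],0],[0,[-0.016,0.0035,0.124],0],[0,[-0.016,0.0035,0.124],0],[0,[-0.016,0.0035,0.124],0]]' 30
python3 - <<'E'
from h import *
to(.43,.34,.2,-8.6)
E
```

```text
time_s: 2.53
ee_pos: [0.4412, 0.333, 0.0759]
tcp_rot: [0.491, 3.103, 0.0]
force: [0.0, 0.3, -0.6]
width: 0.506
grip_force: 0.0
yaw(x scoop) now -17.98670359176677 shift [ 0.0128  0.0032 -0.1241] tilt [ 0.  0. -1.] turn -0.1638 pos [0.4412 0.333  0.0759]
```

```bash
python3 jog.py '[[0,[0,0,0],0],[0,[0,0,0],0],[0,[0,0,0],0],[0,[0,0,0],0],[0,[0,0,0],0],[0,[0,0,0],0],[0,[0,0,0],0],[0,[0,0,-0.03],0],[0,[0,0,-0.06],0],[0,[0,0,-0.09],0],[0,[0,0,-0.09],0]]' 30
python3 - <<'E'
from h import *
a=np.radians(-8.6); e=np.array([np.cos(a),np.sin(a)]); c=np.array([.543,.048])
print(c+e*-.12, c+e*-.07)
to(*(c-e*.12),.166,-8.6)
E
```

```text
time_s: 3.45
ee_pos: [0.4437, 0.335, 0.1709]
tcp_rot: [0.491, 3.098, 0.011]
force: [2.1, 1.0, -0.3]
width: 0.206
grip_force: 30.0
[0.42434923 0.06594424] [0.47378705 0.05846747]
yaw(x scoop) now -18.004549059027568 shift [-0.0647 -0.2619  0.0032] tilt [ 0.006  0.006 -1.   ] turn -0.1641 pos [0.4437 0.335  0.1709]
```

To row units: -0.164 rad / 3.1416 = -0.0522.

```bash
python3 jog.py '[[0,[-0.01,-0.04,0],-0.0064],[0,[-0.02,-0.08,0],-0.0191],[0,[-0.04,-0.12,0],-0.0318],[0,[-0.05,-0.16,0],-0.0414],[0,[-0.06,-0.2,0],-0.0522],[0,[-0.07,-0.235,0],-0.0522],[0,[-0.084,-0.2586,0],-0.0522],[0,[-0.084,-0.2586,0],-0.0522],[0,[-0.084,-0.2586,0],-0.0522],[0,[-0.084,-0.2586,0],-0.0522]]' 30
python3 - <<'E'
from h import *
for n in('top','scene'):
    d=cam(n); save(d,n+'2')
a=np.radians(-8.6); e=np.array([np.cos(a),np.sin(a)]); c=np.array([.543,.048]); to(*(c-e*.1),.12,-8.6)
t=cv2.imread('pics/top2.png'); s=cv2.imread('pics/scene2.png')
o=np.zeros((600,800,3),np.uint8); o[:,:400]=cv2.resize(t[180:300,240:320],(400,600),interpolation=cv2.INTER_CUBIC); o[:500,400:]=cv2.resize(s[190:290,190:270],(400,500),interpolation=cv2.INTER_CUBIC); cv2.imwrite('pics/c2.png',o)
E
```

```text
time_s: 4.28
ee_pos: [0.4411, 0.0617, 0.1653]
tcp_rot: [-0.235, -3.132, -0.0]
force: [-0.3, 0.7, -1.3]
width: 0.203
grip_force: 30.0
yaw(x scoop) now -8.451167264640517 shift [-0.003   0.0009  0.0454] tilt [-0.  0. -1.] turn 0.0026 pos [0.4411 0.0625 0.1654]
```

View pics/c2.png

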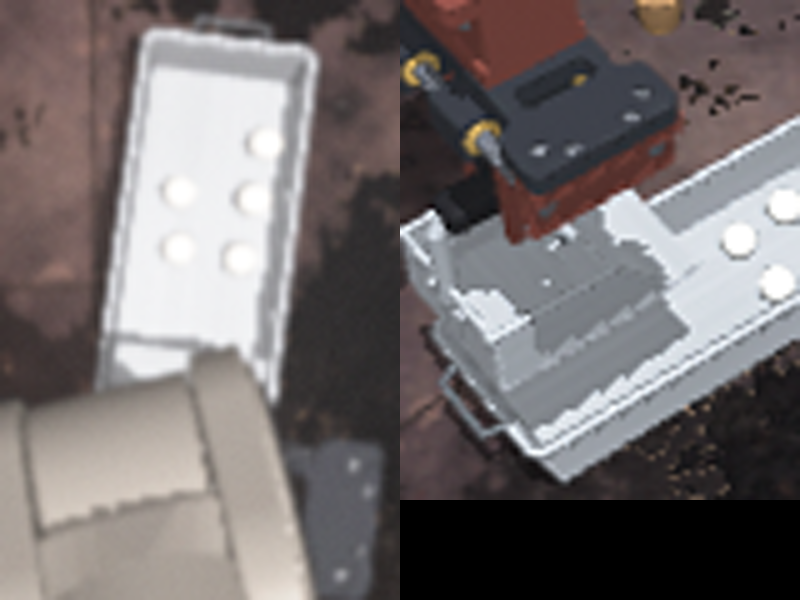

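The scoop hangs level over the tray's near end. In the top view its lip edge starts at the left corner, crop (107,337); the balls are undisturbed. Next I'll check the sideways alignment from the lip corner and the tray walls in the wrist view.

Run:
```python
from h import *
t=cam('top'); w=cam('wrist'); save(w,'w2')
s=r.state(); M=R.from_rotvec(s['tcp_rot']).as_matrix()
g=s['ee_pos']; f=-M[:,0]; l=M[:,1]; 
print('f',f,'l',l)
for y in(38,-38):
  X=g+f*.066+l*y/1000; X[2]=g[2]-.076+.0095; print(y,X,proj(t,X),onz(t,(261,247),X[2]))
c=np.array([.543,.048]);a=np.radians(-8.6);e=np.array([np.cos(a),np.sin(a)]);n=np.array([-e[1],e[0]])
print('lat',(g[:2]-c)@n,'long',(g[:2]-c)@e)
```

```text
f [ 9.89156256e-01 -1.46866456e-01 -3.81542109e-04] l [1.46866486e-01 9.89156324e-01 5.18430593e-05]
38 [0.51196113 0.09022289 0.09894716] [262.9353851  248.05942103] [0.51476341 0.09505926 0.09894716]
-38 [0.50079927 0.01504701 0.09894716] [292.825782   251.68169956] [0.51476341 0.09505926 0.09894716]
lat -0.0010712309691650965 long -0.10290090510391181
```

View pics/w2.png

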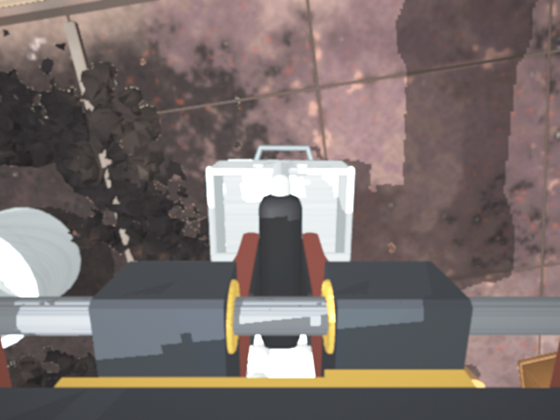

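Wrist view: the tray rim spans columns 207–354 (middle 280.5) and the bar is centred at column 280, with the walls symmetric, so the scoop is aligned sideways and in yaw. Now I'll tilt it lip-down by resting its heel's rear on the near rim.

```bash
python3 jog.py '[[0,[0,0,0.02],0],[0,[0,0,0.04],0],[0,[0,0,0.048],0],[0,[-0.001,0,0.05],0],[0,[-0.003,0,0.052],0],[0,[-0.005,0,0.054],0],[0,[-0.007,0,0.056],0],[0,[-0.009,0,0.058],0],[0,[-0.012,0,0.06],0],[0,[-0.012,0,0.06],0]]' 12
python3 - <<'E'
from h import *
print(r.state()['ft_torque'])
s=cam('scene'); save(s,'scene3')
im=cv2.imread('pics/scene3.png'); cv2.imwrite('pics/c3.png',cv2.resize(im[190:290,190:290],(600,600),interpolation=cv2.INTER_CUBIC))
E
```

```text
time_s: 5.32
ee_pos: [0.4559, 0.0592, 0.1068]
tcp_rot: [0.236, 3.128, 0.002]
force: [3.2, -1.8, 5.2]
width: 0.205
grip_force: 12.0
[-0.41506622 -0.67308633  0.0228862 ]
```

View pics/c3.png

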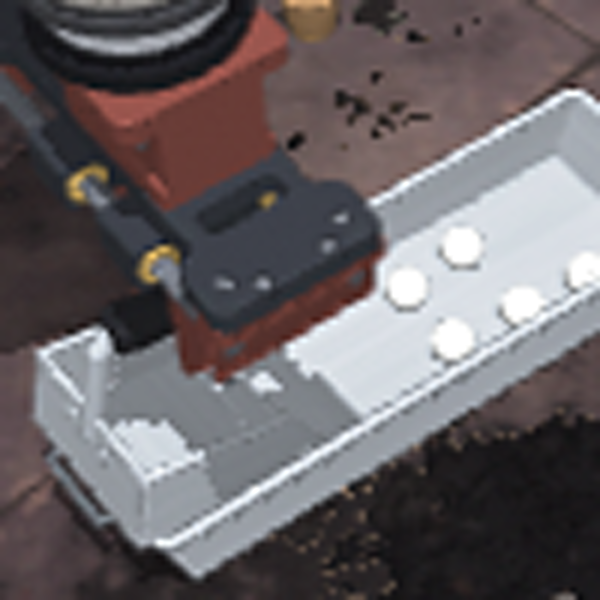

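Forces show contact, and the image shows the scoop tilted lip-down with its heel on the near rim; the balls at (408,288), (462,247) and so on are untouched. Next: lift off the rim, move forward, and set the nose on the floor.

```bash
python3 jog.py '[[0,[0,0,-0.012],0],[0,[-0.012,0,-0.012],0],[0,[-0.024,0,-0.012],0],[0,[-0.024,0,-0.012],0],[0,[-0.024,0,0],0],[0,[-0.024,0,0.008],0],[0,[-0.024,0,0.008],0]]' 12;python3 jog.py '[[0,[0,0,0.002],0],[0,[0,0,0.004],0],[0,[0,0,0.004],0]]' 12;python3 jog.py '[[0,[0,0,0.002],0],[0,[0,0,0.004],0],[0,[0,0,0.004],0]]' 12
python3 - <<'E'
from h import *
g=r.state()['ee_pos']
c=np.array([.543,.048]);a=np.radians(-8.6);e=np.array([np.cos(a),np.sin(a)]);n=np.array([-e[1],e[0]])
print('lat',(g[:2]-c)@n,'long',(g[:2]-c)@e,g[2])
E
```

```text
time_s: 5.95
ee_pos: [0.4751, 0.0559, 0.0961]
tcp_rot: [-0.235, -3.13, 0.001]
force: [0.3, 0.4, -1.5]
width: 0.207
grip_force: 12.0
time_s: 6.2
ee_pos: [0.4765, 0.0557, 0.0935]
tcp_rot: [-0.235, -3.132, 0.0]
force: [-0.4, -1.3, -2.6]
width: 0.206
grip_force: 12.0
time_s: 6.45
ee_pos: [0.4769, 0.0557, 0.0897]
tcp_rot: [0.235, 3.133, 0.0]
force: [0.4, 0.5, -2.6]
width: 0.204
grip_force: 12.0
lat -0.002280125124197732 long -0.06647691720724715 0.08966576672100587
```

```bash
for i in 1; do python3 jog.py '[[0,[0,0,0.001],0],[0,[0,0,0.001],0]]' 12 | grep -E 'ee|force'; done; python3 jog.py '[[0,[0,0,0.001],0],[0,[0,0,0.001],0]]' | grep -E 'ee|force'; python3 jog.py '[[0,[0,0,0.001],0],[0,[0,0,0.001],0]]' | grep -E 'ee|force'
```

```text
ee_pos: [0.4772, 0.0557, 0.0894]
force: [-2.1, 0.1, 8.1]
grip_force: 12.0
ee_pos: [0.4775, 0.0556, 0.0889]
force: [-2.3, -0.4, 12.6]
grip_force: 12.0
ee_pos: [0.4778, 0.0556, 0.0881]
force: [-3.6, -1.1, 14.5]
grip_force: 12.0
```

```bash
python3 jog.py '[[0,[0,0,-0.002],0],[0,[0,0,-0.002],0]]' 12 | grep -E 'ee|force'
python3 - <<'E'
from h import *
s=cam('scene'); save(s,'scene4')
x0,y0=195,215
c=cv2.resize(s['img'][y0:y0+75,x0:x0+100,::-1],(800,600),interpolation=cv2.INTER_CUBIC)
g=r.state()['ee_pos'].copy(); g[2]+=.002
a=np.radians(-8.5); f=np.array([np.cos(a),np.sin(a),0]); l=np.array([-np.sin(a),np.cos(a),0]); z=np.array([0,0,1])
for th,col in((0,(0,0,255)),(6,(0,200,0)),(12,(255,0,0))):
  t=np.radians(th); X=f*np.cos(t)-z*np.sin(t); Z=z*np.cos(t)+f*np.sin(t)
  P=lambda x,y,zz:((proj(s,g+X*(x+11)/1e3+l*y/1e3+Z*(zz-78)/1e3)+.5-[x0,y0])*8).astype(int).tolist()
  for p in ((-50,-38,37),(-50,38,37),(12,-38,37),(-46,0,86),(55,-38,9),(55,38,9)): cv2.circle(c,P(*p),5,col,2)
cv2.imwrite('pics/c4.png',c)
E
```

```text
ee_pos: [0.4771, 0.0557, 0.0891]
force: [0.2, 0.6, -1.5]
grip_force: 12.0
```

View pics/c4.png

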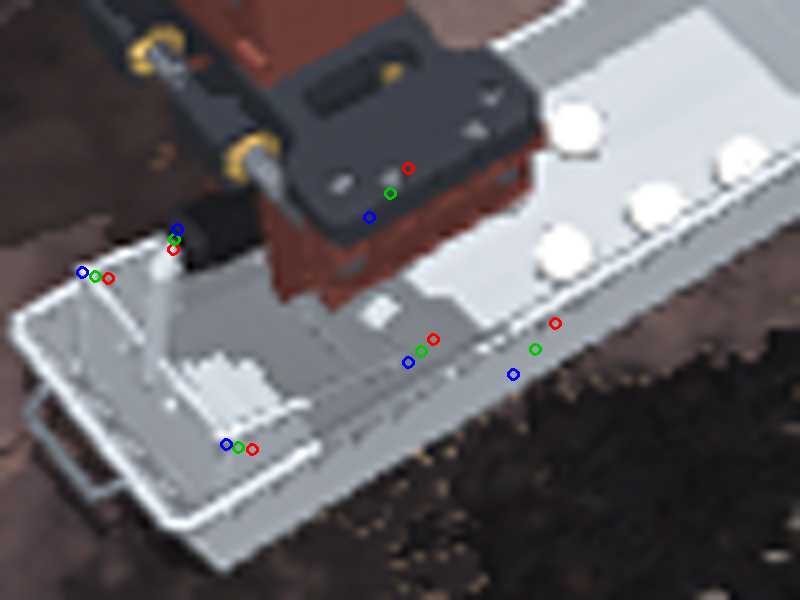

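The back-wall corners at (225,432) and (85,277) sit near the blue 12° markers, so the nose is roughly flat on the floor. Driving forward now.

```bash
python3 jog.py '[[0,[-0.005,0,0.0005],0],[0,[-0.012,0,0.0005],0],[0,[-0.02,0,0.0005],0],[0,[-0.028,0,0.0005],0],[0,[-0.036,0,0.0005],0],[0,[-0.044,0,0.0005],0],[0,[-0.052,0,0.0005],0],[0,[-0.06,0,0.0005],0],[0,[-0.068,0,0.0005],0],[0,[-0.076,0,0.0005],0],[0,[-0.084,0,0.0005],0],[0,[-0.09,0,0.0005],0],[0,[-0.09,0,0.0005],0]]' 15
python3 - <<'E'
from h import *
t=cam('top'); save(t,'top5')
g=r.state()['ee_pos']
c=np.array([.543,.048]);a=np.radians(-8.6);e=np.array([np.cos(a),np.sin(a)]);n=np.array([-e[1],e[0]])
print('lat',(g[:2]-c)@n,'long',(g[:2]-c)@e,g[2])
E
```

```text
time_s: 8.25
ee_pos: [0.5678, 0.0419, 0.0881]
tcp_rot: [0.236, 3.131, -0.0]
force: [0.4, -0.1, -0.5]
width: 0.205
grip_force: 15.0
lat -0.0023273254974875307 long 0.0247866169885638 0.08803255881220179
```

```bash
python3 jog.py '[[0,[-0.005,0,0.0005],0],[0,[-0.01,0,0.0005],0],[0,[-0.015,0,0.0005],0],[0,[-0.02,0,0.0005],0],[0,[-0.025,0,0.0005],0],[0,[-0.03,0,0.0005],0],[0,[-0.034,0,0.0005],0],[0,[-0.034,0,0.0005],0]]' 15
python3 jog.py '[[0,[-0.004,0,0],0],[0,[-0.006,0,0],0],[0,[-0.006,0,0],0]]' |grep -E 'ee|force'
python3 jog.py '[[0,[-0.003,0,0],0],[0,[-0.005,0,0],0],[0,[-0.005,0,0],0]]' |grep -E 'ee|force'
python3 - <<'E'
from h import *
t=cam('top'); s=cam('scene')
g=r.state()['ee_pos']
c=np.array([.543,.048]);a=np.radians(-8.6);e=np.array([np.cos(a),np.sin(a)]);n=np.array([-e[1],e[0]])
print('lat',(g[:2]-c)@n,'long',(g[:2]-c)@e,g[2])
o=np.zeros((500,800,3),np.uint8); o[:,:400]=cv2.resize(t['img'][170:250,250:314,::-1],(400,500),interpolation=cv2.INTER_CUBIC); o[:500,400:]=cv2.resize(s['img'][190:270,250:314,::-1],(400,500),interpolation=cv2.INTER_CUBIC); cv2.imwrite('pics/c6.png',o)
E
```

```text
time_s: 8.97
ee_pos: [0.6007, 0.037, 0.0877]
tcp_rot: [0.235, 3.131, -0.0]
force: [0.6, -0.1, -1.7]
width: 0.204
grip_force: 15.0
ee_pos: [0.606, 0.0362, 0.0877]
force: [0.6, 0.5, -1.9]
grip_force: 15.0
ee_pos: [0.6109, 0.0355, 0.0877]
force: [0.3, 0.1, -1.4]
grip_force: 15.0
lat -0.002249588405392312 long 0.06875663232847572 0.08766760662642836
```

View pics/c6.png

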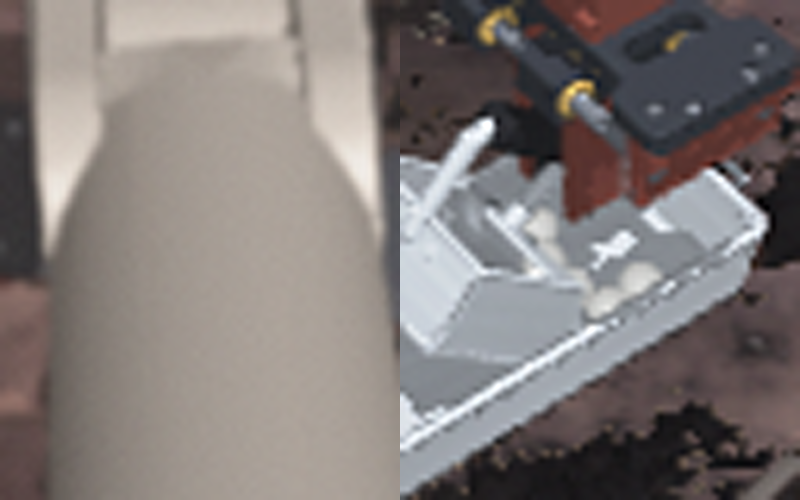

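The scoop is at the far end, and all five balls show inside it: crop (540,222), (550,260), (575,280), (605,300), (640,280), the last two on the nose. Nudge to the wall, then roll back to level by pressing down while moving back.

```bash
python3 jog.py '[[0,[-0.002,0,0],0],[0,[-0.004,0,0],0],[0,[-0.004,0,0],0]]' |grep -E 'ee|force'
python3 jog.py '[[0,[0.002,0,0.001],0],[0,[0.005,0,0.002],0],[0,[0.008,0,0.0025],0],[0,[0.011,0,0.003],0],[0,[0.014,0,0.0035],0],[0,[0.017,0,0.004],0],[0,[0.018,0,0.0045],0],[0,[0.018,0,0.0045],0]]' |grep -E 'ee|force'
```

```text
ee_pos: [0.6148, 0.0349, 0.0877]
force: [1.0, 0.3, -1.8]
grip_force: 15.0
ee_pos: [0.5989, 0.0374, 0.0858]
force: [-0.9, -1.5, 13.4]
grip_force: 15.0
```

```bash
python3 jog.py '[[0,[0.001,0,0.001],0],[0,[0.002,0,0.0015],0],[0,[0.002,0,0.0015],0]]' 15|grep -E 'ee|force'
python3 jog.py '[[0,[0,0,0],0],[0,[0,0,0],0],[0,[0,0,-0.003],0],[0,[0,0.0025,-0.003],0],[0,[0,-0.0025,-0.003],0],[0,[0,0.0025,-0.003],0],[0,[0,-0.0025,-0.003],0],[0,[0,0.0025,-0.003],0],[0,[0,0,-0.003],0],[0,[0,0,-0.003],0]]' 45|grep -E 'ee|force'
python3 - <<'E'
from h import *
s=cam('scene'); w=cam('wrist'); save(w,'w7')
x0,y0=230,190
o=np.zeros((600,800,3),np.uint8); c=cv2.resize(s['img'][y0:y0+75,x0:x0+100,::-1],(800,600),interpolation=cv2.INTER_CUBIC)
g=r.state()['ee_pos'].copy(); g[2]+=.002
a=np.radians(-8.5); f=np.array([np.cos(a),np.sin(a),0]); l=np.array([-np.sin(a),np.cos(a),0]); z=np.array([0,0,1])
for th,col in((0,(0,0,255)),(6,(0,200,0)),(12,(255,0,0))):
  t=np.radians(th); X=f*np.cos(t)-z*np.sin(t); Z=z*np.cos(t)+f*np.sin(t)
  P=lambda x,y,zz:((proj(s,g+X*(x+11)/1e3+l*y/1e3+Z*(zz-78)/1e3)+.5-[x0,y0])*8).astype(int).tolist()
  for p in ((-50,-38,37),(-50,38,37),(12,-38,37),(-46,0,86),(55,-38,9),(55,38,9)): cv2.circle(c,P(*p),5,col,2)
cv2.imwrite('pics/c7.png',c)
E
```

```text
ee_pos: [0.5977, 0.0376, 0.0851]
force: [-1.0, -1.8, 17.5]
grip_force: 15.0
ee_pos: [0.5954, 0.039, 0.0853]
force: [0.4, 1.8, 6.1]
grip_force: 45.0
```

View pics/c7.png

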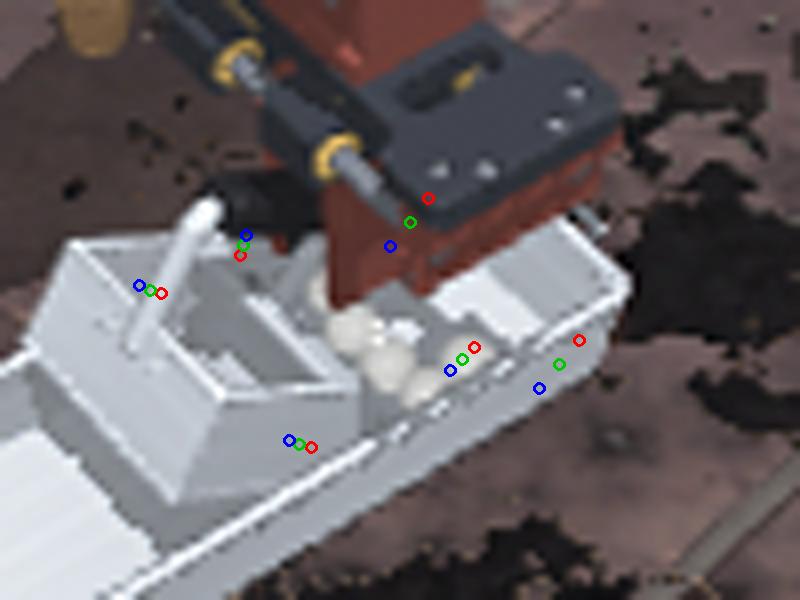

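The balls show at (350,328), (388,368), (425,385), (470,352) and (320,290). The back-wall corners at (222,395), (72,243) and (175,500) sit far above the 12° markers, so the scoop is pitched much further nose-down than planned. I'll compute its pose.

Run:
```python
from h import *
s=cam('scene')
O=np.array([(-50,-38,37),(-50,38,37),(-50,-38,0),(12,-38,37),(-50,0,37),(-48,0,80)],float)/1e3
I=np.array([(222,395),(72,243),(175,500),(358,383),(135,345),(207,208)],float)/8-.5+[230,190]
ok,rv,tv=cv2.solvePnP(O,I,s['K'],None)
print(np.linalg.norm(cv2.projectPoints(O,rv,tv,s['K'],None)[0][:,0]-I,axis=1))
Rw=s['Rm'].T@cv2.Rodrigues(rv)[0]; p=s['Rm'].T@(tv[:,0]-s['t'])
print(p,'X',Rw[:,0],'Z',Rw[:,2],'pitch',np.degrees(np.arcsin(-Rw[2,0])))
g=r.state()['ee_pos']; print('tcp in scoop mm',Rw.T@(g-p)*1e3)
print('lip',p+Rw@[.055,0,.0075],'corner',p+Rw@[.02,0,0])
c=np.array([.543,.048]);a=np.radians(-8.6);e=np.array([np.cos(a),np.sin(a)])
L=p+Rw@[.055,0,.0075];print('lip long',(L[:2]-c)@e,'grip long',(g[:2]-c)@e)
for q in[(350,328),(388,368),(425,385),(470,352),(320,290)]:
  for h in(.019,):
    X=onz(s,np.array(q)/8-.5+[230,190],h); print(((X[:2]-c)@e).round(3),((X[:2]-c)@[-e[1],e[0]]).round(3),(Rw.T@(X-p)*1e3).round())
```

```text
[0.9954082  1.18921295 0.29604997 0.0579942  2.609193   0.3591095 ]
[ 0.56668445  0.06868441 -0.00128479] X [ 0.84380494 -0.08725946 -0.52950828] Z [ 0.52449175 -0.07474508  0.84812828] pitch 31.972236991520703
tcp in scoop mm [-19.01785239 -24.69508384  90.72432718]
lip [ 0.61702741  0.06332455 -0.02404678] corner [ 0.58356055  0.06693922 -0.01187495]
lip long 0.07090350893278934 grip long 0.053168061069027175
0.065 0.009 [ 27. -17.  41.]
0.065 -0.011 [ 25. -37.  40.]
0.069 -0.024 [ 29. -49.  43.]
0.089 -0.022 [ 45. -48.  53.]
0.067 0.027 [29.  2. 42.]
```

```bash
cat > fit.py <<'E'
from h import *
from scipy.optimize import least_squares
def fit(s,O,I,g,yaw=-8.5):
    a=np.radians(yaw); f=np.array([np.cos(a),np.sin(a),0]); l=np.array([-np.sin(a),np.cos(a),0]); z=np.array([0,0,1.])
    def W(q,o):
        t=q[0]; X=f*np.cos(t)-z*np.sin(t); Z=z*np.cos(t)+f*np.sin(t)
        return g+X*(o[0]-q[1])+l*(o[1]-q[3])+Z*(o[2]-q[2])
    q=least_squares(lambda q:np.r_[np.ravel([proj(s,W(q,o))-i for o,i in zip(O,I)]),q[3]/.001],[.3,-.011,.076,0]).x
    print('pitch',np.degrees(q[0]),'tcp in scoop',(q[1:]*1e3).round(1),'res',[np.linalg.norm(proj(s,W(q,o))-i).round(1) for o,i in zip(O,I)])
    return q,W
E
python3 - <<'E'
from fit import *
s=cam('scene')
O=np.array([(-50,-38,37),(-50,38,37),(-50,-38,0),(12,-38,37),(-50,0,37),(-48,0,80)],float)/1e3
I=np.array([(222,395),(72,243),(175,500),(358,383),(135,345),(207,208)],float)/8-.5+[230,190]
g=r.state()['ee_pos']; q,W=fit(s,O,I,g)
c=np.array([.543,.048]);a=np.radians(-8.6);e=np.array([np.cos(a),np.sin(a)])
for n,o in(('lip',(.055,0,.0075)),('corner',(.02,0,0)),('back',(-.05,0,0))): X=W(q,o); print(n,((X[:2]-c)@e).round(3),X[2].round(3))
E
```

```text
pitch 30.86233794606461 tcp in scoop [12.8 69.4 -0.1] res [np.float64(1.4), np.float64(0.8), np.float64(1.1), np.float64(1.4), np.float64(2.7), np.float64(0.7)]
lip 0.058 0.01
corner 0.024 0.022
back -0.036 0.058
```

```bash
python3 jog.py '[[0,[0.003,0,0],0],[0,[0.006,0,0.001],0],[0,[0.01,0,0.002],0],[0,[0.014,0,0.003],0],[0,[0.018,0,0.004],0],[0,[0.022,0,0.005],0],[0,[0.026,0,0.006],0],[0,[0.028,0,0.007],0],[0,[0.028,0,0.007],0]]' 5|grep -E 'ee|force'
cat > fit2.py <<'E'
from fit import *
E
python3 - <<'E'
from h import *
s=cam('scene'); save(s,'scene8'); w=cam('wrist'); save(w,'w8')
im=s['img'].astype(int)[190:270,230:320]; 
for q in[(350,328),(388,368),(425,385),(470,352)]:
  x,y=(np.array(q)/8).astype(int); o=cv2.imread('pics/scene4.png'); 
a=cv2.imread('pics/c7.png'); print([a[v,u][::-1].tolist() for u,v in[(350,328),(388,368),(425,385),(470,352),(200,450),(290,420),(100,450)]])
E
```

```text
ee_pos: [0.5658, 0.0418, 0.0771]
force: [0.9, -0.4, -1.7]
grip_force: 5.0
[[218, 219, 218], [217, 217, 216], [210, 211, 210], [209, 210, 208], [176, 182, 191], [157, 163, 170], [135, 139, 145]]
```

```bash
for k in 1; do python3 jog.py '[[0,[0.001,0,0.0015],0],[0,[0.001,0,0.0015],0]]' |grep -E 'ee|force: \['; done; python3 jog.py '[[0,[0.001,0,0.0015],0],[0,[0.001,0,0.0015],0]]' |grep -E 'ee|force: \[';python3 jog.py '[[0,[0.001,0,0.0015],0],[0,[0.001,0,0.0015],0]]' |grep -E 'ee|force: \['
python3 - <<'E'
from fit import *
s=cam('scene'); save(s,'scene9'); 
# candidate edges: print coarse ascii of corner features via goodFeatures on bluish-gray scoop
g=cv2.cvtColor(s['img'],cv2.COLOR_RGB2GRAY); x0,y0=225,190
p=cv2.goodFeaturesToTrack(cv2.resize(g[y0:y0+75,x0:x0+100],None,fx=4,fy=4,interpolation=cv2.INTER_CUBIC),40,.05,12)[:,0]/4+[x0,y0]
gg=r.state()['ee_pos']; a=np.radians(-8.5); f=np.array([np.cos(a),np.sin(a),0]); l=np.array([-np.sin(a),np.cos(a),0]); z=np.array([0,0,1.])
for th in(0,12,20,30):
  for u in (13,):
    t=np.radians(th); X=f*np.cos(t)-z*np.sin(t); Z=z*np.cos(t)+f*np.sin(t); out=[]
    for o in((-50,-38,37),(-50,38,37),(-50,-38,0),(-48,0,80)):
      q=proj(s,gg+X*(o[0]-u)/1e3+l*o[1]/1e3+Z*(o[2]-69.4)/1e3); d=np.hypot(*(p-q).T); out+=[q.round(1).tolist(),p[d.argmin()].round(1).tolist()]
    print(th,out)
E
```

```text
ee_pos: [0.5664, 0.042, 0.0764]
force: [-0.5, -0.8, 1.2]
ee_pos: [0.5657, 0.0422, 0.0753]
force: [-0.9, 0.1, 4.1]
ee_pos: [0.5647, 0.0423, 0.0738]
force: [-0.1, -0.5, 5.5]
0 [[249.9, 258.5], [249.2, 254.2], [231.6, 238.4], [230.2, 236.2], [250.6, 267.8], [247.0, 264.5], [240.1, 236.3], [238.5, 241.8]]
12 [[247.7, 256.1], [249.2, 254.2], [229.2, 235.8], [230.2, 236.2], [245.8, 267.0], [247.0, 264.5], [241.0, 232.1], [241.5, 229.2]]
20 [[246.8, 253.9], [249.2, 254.2], [228.2, 233.6], [230.2, 236.2], [243.1, 265.7], [244.2, 263.2], [242.2, 229.1], [241.5, 229.2]]
30 [[246.3, 250.7], [249.2, 254.2], [227.6, 230.3], [230.2, 236.2], [240.4, 263.2], [242.5, 260.5], [244.2, 225.3], [241.5, 229.2]]
```

Run:
```python
from fit import *
s=cam('scene'); g=r.state()['ee_pos']
O=np.array([(-50,-38,37),(-50,38,37),(-50,-38,0),(-48,0,80)],float)/1e3
for I in ([(249.2,254.2),(230.2,236.2),(247,264.5),(241.5,229.2)],[(249.2,254.2),(230.2,236.2),(244.2,263.2),(241.5,229.2)]):
  q,W=fit(s,O,I,g)
  for n,o in(('lip',(.055,0,.0075)),('corner',(.02,0,0)),('back',(-.05,0,0)),('barfront',(.024,0,.078))): X=W(q,o); print(n,X.round(3))
```

```text
pitch 10.856724181562102 tcp in scoop [11.1 63.7 -0. ] res [np.float64(0.4), np.float64(2.1), np.float64(0.7), np.float64(1.3)]
lip [0.597 0.038 0.01 ]
corner [0.561 0.043 0.01 ]
back [0.494 0.053 0.023]
barfront [0.58  0.04  0.085]
pitch 14.633888235979226 tcp in scoop [11.5 65.8 -0.1] res [np.float64(1.1), np.float64(2.5), np.float64(2.5), np.float64(0.8)]
lip [0.592 0.038 0.006]
corner [0.556 0.044 0.008]
back [0.489 0.054 0.026]
barfront [0.58  0.04  0.082]
```

The fit gives pitch about 11–12° with lip and corner both on the floor: nose flat, gripped near the bar's front. Gripping hard and driving on to the wall.

```bash
python3 jog.py '[[0,[0,0,0],0],[0,[0,0,0],0],[0,[0,0,0],0],[0,[0,0,-0.0005],0]]' 60|grep -E 'ee|force'
python3 jog.py '[[0,[-0.004,0,0],0],[0,[-0.009,0,0],0],[0,[-0.014,0,0],0],[0,[-0.019,0,0],0],[0,[-0.024,0,0],0],[0,[-0.03,0,0],0],[0,[-0.03,0,0],0]]' 60|grep -E 'ee|force'
python3 jog.py '[[0,[-0.004,0,0],0],[0,[-0.009,0,0],0],[0,[-0.014,0,0],0],[0,[-0.019,0,0],0],[0,[-0.024,0,0],0],[0,[-0.027,0,0],0],[0,[-0.027,0,0],0]]' |grep -E 'ee|force'
python3 jog.py '[[0,[-0.003,0,0],0],[0,[-0.006,0,0],0],[0,[-0.006,0,0],0]]' |grep -E 'ee|force'
```

```text
ee_pos: [0.5644, 0.0425, 0.0739]
force: [-0.6, -0.2, -0.9]
grip_force: 60.0
ee_pos: [0.5937, 0.0383, 0.0738]
force: [-1.8, -0.4, 4.5]
grip_force: 60.0
ee_pos: [0.6199, 0.0342, 0.0736]
force: [-2.9, 1.3, 7.3]
grip_force: 60.0
ee_pos: [0.626, 0.0333, 0.0737]
force: [-2.7, -0.0, 5.0]
grip_force: 60.0
```

```bash
python3 jog.py '[[0,[-0.003,0,0],0],[0,[-0.003,0,0],0]]' |grep -E 'ee|force: \['
python3 jog.py '[[0,[-0.003,0,0],0],[0,[-0.003,0,0],0]]' |grep -E 'ee|force: \['
cat > look.py <<'E'
from fit import *
import sys
def look(pred,tag):
    s=cam('scene'); save(s,tag); g=r.state()['ee_pos']
    gr=cv2.cvtColor(s['img'],cv2.COLOR_RGB2GRAY); a=np.radians(-8.5); f=np.array([np.cos(a),np.sin(a),0]); l=np.array([-np.sin(a),np.cos(a),0]); z=np.array([0,0,1.])
    t=np.radians(pred[0]); X=f*np.cos(t)-z*np.sin(t); Z=z*np.cos(t)+f*np.sin(t)
    O=np.array([(-50,-38,37),(-50,38,37),(-50,-38,0),(-48,0,80)],float)/1e3
    Q=np.array([proj(s,g+X*(o[0]-pred[1]/1e3)+l*o[1]+Z*(o[2]-pred[2]/1e3)) for o in O])
    x0,y0=(Q.min(0)-12).astype(int); x1,y1=(Q.max(0)+12).astype(int)
    p=cv2.goodFeaturesToTrack(cv2.resize(gr[y0:y1,x0:x1],None,fx=4,fy=4,interpolation=cv2.INTER_CUBIC),40,.05,12)[:,0]/4+[x0,y0]
    I=np.array([p[np.hypot(*(p-q).T).argmin()] for q in Q]); print(Q.round(1).tolist(),I.tolist())
    q,W=fit(s,O,I,g)
    for n,o in(('lip',(.055,0,.0075)),('corner',(.02,0,0)),('back',(-.05,0,0))): print(n,W(q,o).round(3))
    # balls: neutral bright pixels in a box ahead
    im=s['img'].astype(int); m=((im.min(2)>190)&(im[:,:,2]-im[:,:,0]<4)).astype(np.uint8); m[:,:200]=0;m[:,330:]=0;m[:190]=0;m[290:]=0
    n,L,st,c=cv2.connectedComponentsWithStats(m)
    inv=lambda X:None
    c3=np.array([.543,.048]);b=np.radians(-8.6);e=np.array([np.cos(b),np.sin(b)])
    for k in range(1,n):
        if st[k,4]>=4:
            Xw=onz(s,c[k],.022); d=Xw[:2]-c3; print('blob',st[k,4],st[k,2:4],c[k].round(1),'tray',(d@e).round(3),(d@[-e[1],e[0]]).round(3))
E
python3 -c "
from look import *
look((12,11,64),'s10')"
```

```text
ee_pos: [0.6285, 0.0327, 0.0737]
force: [-4.9, -0.5, 6.4]
ee_pos: [0.63, 0.0324, 0.0737]
force: [-9.8, 0.5, 11.9]
[[271.7, 240.4], [252.7, 221.2], [269.3, 251.4], [265.3, 216.9]] [[272.5, 241.0], [253.0, 221.25], [270.25, 250.75], [266.75, 217.5]]
pitch 12.08235970717719 tcp in scoop [ 7.9 66.1 -0. ] res [np.float64(0.5), np.float64(0.7), np.float64(0.8), np.float64(0.7)]
lip [0.663 0.027 0.007]
corner [0.628 0.033 0.007]
back [0.56  0.043 0.021]
blob 45 [10  7] [293.2 225.2] tray 0.114 -0.01
blob 9 [5 3] [294.9 230.7] tray 0.106 -0.027
```

```bash
python3 jog.py '[[0,[0.0015,0,0],0],[0,[0.0015,0,0],0],[0.5,[0.0015,0,0],0],[0.5,[0.0015,0,0],0],[0.5,[0.0015,0,0],0],[0.5,[0.0015,0,0],0],[0.5,[0.0015,0,0],0],[0.5,[0.0015,0,0],0],[0.5,[0.0015,0,0],0]]' 5|grep -E 'ee|wid|force'
python3 -c "
from look import *
look((0,-5,66),'s11')"
```

```text
ee_pos: [0.6306, 0.0325, 0.0736]
force: [-0.1, 0.0, -0.3]
width: 0.497
grip_force: 0.0
[[278.7, 240.1], [259.8, 221.3], [278.6, 249.6], [269.5, 218.4]] [[279.5, 240.5], [258.25, 221.5], [279.25, 245.0], [266.5, 215.25]]
pitch -6.956482996485916 tcp in scoop [-0.9 51.8  0. ] res [np.float64(2.7), np.float64(2.2), np.float64(1.9), np.float64(2.3)]
lip [0.691 0.023 0.036]
corner [0.657 0.028 0.025]
back [0.589 0.039 0.016]
blob 101 [18 12] [272.1 234.4] tray 0.053 -0.002
```

```bash
python3 -c "
from look import *
look((0,22,64),'s12')
w=cam('wrist'); save(w,'w12')
a=np.radians(-8.5); im=w['img'].astype(int)
# bar in wrist: dark column profile near centre
for y in range(150,262,6): print(y,im[y,270:292:3].max(1).tolist() if 0 else im[y,280].tolist(),end=' ')
m=((im.min(2)>190)&(im[:,:,2]-im[:,:,0]<4)).astype(np.uint8); m[:120]=0; m[265:]=0; m[:,:205]=0; m[:,360:]=0
n,L,st,c=cv2.connectedComponentsWithStats(m)
for k in range(1,n):
  if st[k,4]>15: print(st[k],c[k].round())
print(proj(w,[.5975-.035*.989,.0375+.035*.148,.096]))
"
```

```text
[[269.6, 245.1], [250.9, 225.8], [269.8, 254.5], [260.2, 223.2]] [[269.75, 247.75], [251.0, 225.5], [270.25, 250.75], [260.25, 224.5]]
pitch -5.520025416924651 tcp in scoop [23.6 57.8 -0.1] res [np.float64(2.7), np.float64(0.4), np.float64(3.2), np.float64(1.3)]
lip [0.666 0.027 0.027]
corner [0.633 0.032 0.016]
back [0.564 0.043 0.009]
blob 104 [17 12] [271.4 234.8] tray 0.051 -0.002
150 [63, 63, 66] 156 [62, 63, 65] 162 [62, 63, 65] 168 [62, 63, 65] 174 [60, 62, 65] 180 [60, 61, 64] 186 [61, 62, 67] 192 [61, 61, 64] 198 [61, 61, 63] 204 [61, 61, 64] 210 [59, 59, 62] 216 [58, 60, 61] 222 [57, 59, 61] 228 [56, 57, 61] 234 [56, 56, 59] 240 [31, 32, 34] 246 [31, 31, 33] 252 [31, 32, 34] 258 [30, 32, 32] [224 150  26  31 654] [237. 165.]
[307 152  16  15 200] [314. 159.]
[247 176   9  15 100] [252. 184.]
[279.9823927  108.19001564]
```

```bash
python3 -c "
from look import *
w=cam('wrist'); im=w['img'].astype(int)
col=im[60:150,280].max(1); print([ (y+60,int(v)) for y,v in enumerate(col)][::4])
a=np.radians(-8.5); f=np.array([np.cos(a),np.sin(a)]); n=np.array([-f[1],f[0]]); o=np.array([.628,.0328])-.02*f
for p in[(237,157),(237,173),(237,165),(314,159),(252,184),(224,165),(250,165),(307,152)]: X=onz(w,p,.0215)[:2]-o; print(p,(X@f*1e3).round(),(X@n*1e3).round())
for y in(85,100,108,115,125): X=onz(w,(280,y),.096)[:2]-o; print(y,(X@f*1e3).round())
m=((im.min(2)>190)&(im[:,:,2]-im[:,:,0]<4))[145:200:3,205:365:3]
print('\n'.join(''.join('#' if v else '.' for v in q) for q in m))
"
```

```text
[(60, 239), (64, 240), (68, 241), (72, 241), (76, 242), (80, 241), (84, 228), (88, 200), (92, 200), (96, 200), (100, 202), (104, 85), (108, 46), (112, 60), (116, 65), (120, 68), (124, 67), (128, 68), (132, 67), (136, 66), (140, 65), (144, 66), (148, 66)]
(237, 157) -21.0 -24.0
(237, 173) -12.0 -24.0
(237, 165) -16.0 -24.0
(314, 159) -20.0 19.0
(252, 184) -6.0 -16.0
(224, 165) -16.0 -31.0
(250, 165) -16.0 -17.0
(307, 152) -24.0 15.0
85 -53.0
100 -49.0
108 -46.0
115 -44.0
125 -40.0
......................................................
......................................................
........#####.......................##................
.......#######.....................####...............
.......########...................######..............
.......########...................######..............
.......########....................####...............
.......########.....................##................
.......########.......................................
.......########.......................................
........######..#.....................................
........#####..##.....................................
...............##.....................................
...............##.....................................
...............##.....................................
...............##.....................................
......................................................
......................................................
......................................................
```

```bash
python3 jog.py '[[0.5,[0.01,0,-0.012],0],[0.5,[0.025,0,-0.012],0],[0.5,[0.0337,0,-0.012],0],[0.5,[0.0337,0,-0.012],0],[0,[0.0337,0,-0.012],0],[0,[0.0337,0,-0.012],0],[0,[0.0337,0,-0.012],0],[0,[0.0337,0,-0.012],0],[0,[0.0337,0,-0.012],0],[0,[0.0337,0,-0.012],0],[0,[0.0337,0,-0.012],0],[0,[0.0337,0,-0.012],0],[0,[0.0337,0,-0.012],0]]' 50|grep -E 'ee|wid|force'
python3 jog.py '[[0,[0,0.001,-0.003],0],[0,[0,-0.001,-0.006],0],[0,[0,0.001,-0.009],0],[0,[0,0,-0.014],0],[0,[0,0,-0.02],0],[0,[0,0,-0.03],0],[0,[0,0,-0.04],0],[0,[0,0,-0.05],0],[0,[0,0,-0.06],0],[0,[0,0,-0.06],0],[0,[0,0,-0.06],0],[0,[0,0,-0.06],0]]'|grep -E 'ee|wid|force'
python3 -c "
from look import *
w=cam('wrist'); save(w,'w13'); im=w['img'].astype(int)
m=((im.min(2)>190)&(im[:,:,2]-im[:,:,0]<4))[80:262:4,190:370:3]
print('\n'.join(''.join('#' if v else '.' for v in q) for q in m))
t=cam('top'); save(t,'t13'); s=cam('scene'); save(s,'s13'); im=s['img'].astype(int)
m=((im.min(2)>195)&(im[:,:,2]-im[:,:,0]<4))[190:280,200:320:1][::2]
print('\n'.join(''.join('#' if v else '.' for v in q) for q in m if q.any()))
"
```

```text
ee_pos: [0.5972, 0.0374, 0.0855]
force: [-0.1, 0.1, -0.6]
width: 0.198
grip_force: 50.0
ee_pos: [0.597, 0.0376, 0.1455]
force: [-1.0, 0.8, -2.5]
width: 0.201
grip_force: 50.0
............................................................
............................................................
............................................................
............................................................
............................................................
............................................................
............................................................
............................................................
............................................................
............................................................
............................................................
............................................................
............................................................
............................................................
............................................................
..........
[... 2390 characters left out ...]
.....................................#####.....................................................
..............................................................####.........####.........................................
..................................................................######..######........................................
..................................................................######...##...........................................
....................................................................###.................................................
................................................................................#.......................................
```

```bash
python3 -c "
from look import *
s=cam('scene'); w=cam('wrist'); g=r.state()['ee_pos']; print(r.state()['time_s'],g)
a=np.radians(-8.5); f=np.array([np.cos(a),np.sin(a)]); n=np.array([-f[1],f[0]]); o=g[:2]+.011*f; hz=g[2]-.0755
for nm,d,bx in(('s',s,(200,320,190,280)),('w',w,(200,360,80,262))):
  im=d['img'].astype(int); m=((im.min(2)>190)&(im[:,:,2]-im[:,:,0]<4)).astype(np.uint8); k=np.zeros_like(m); k[bx[2]:bx[3],bx[0]:bx[1]]=1; m*=k
  N,L,st,c=cv2.connectedComponentsWithStats(m)
  for i in range(1,N):
    if st[i,4]>5:
      X=onz(d,c[i],hz+.0115)[:2]-o; Y=onz(d,c[i],.019)[:2]-np.array([.543,.048]); print(nm,st[i,2:],c[i].round(),'scoop',(X@f*1e3).round(),(X@n*1e3).round(),'tray',(Y@f*1e3).round(),(Y@n*1e3).round())
  u=proj(d,[*(o-.05*f),hz]); print('corners',[proj(d,[*(o+x*f+y*n),hz+z]).round().tolist() for x,y,z in((-.05,-.038,.037),(-.05,.038,.037),(.055,-.038,.009),(.055,.038,.009))])
"
```

```text
18.6333 [0.59698994 0.03747974 0.14511641]
s [ 6  6 24] [269. 212.] scoop -5.0 20.0 tray 94.0 64.0
s [10 11 57] [266. 219.] scoop -23.0 8.0 tray 75.0 50.0
s [ 6  5 24] [276. 220.] scoop -6.0 -9.0 tray 93.0 32.0
corners [[269.0, 229.0], [249.0, 209.0], [304.0, 216.0], [284.0, 198.0]]
w [ 15  14 153] [311. 210.] scoop -21.0 19.0 tray 62.0 22.0
w [ 14  14 151] [239. 216.] scoop -17.0 -25.0 tray 67.0 -36.0
w [ 4  9 17] [321. 237.] scoop -3.0 26.0 tray 85.0 31.0
corners [[207.0, 169.0], [353.0, 169.0], [224.0, 318.0], [337.0, 318.0]]
```

Combining both views gives five separate balls in the bowl, in scoop mm: (-5,20), (-21,19), (-23,0), (-6,-9), (-17,-25). Rise, then carry.

```bash
python3 jog.py '[[0,[0,0,-0.004],0],[0,[0,0,-0.01],0],[0,[0,0,-0.018],0],[0,[0,0,-0.026],0],[0,[0,0,-0.034],0],[0,[0,0,-0.04],0],[0,[0,0,-0.044],0],[0,[0,0,-0.046],0],[0,[0,0,-0.046],0]]'|grep -E 'ee|wid|force'
python3 -c "
from look import *
j=np.array([.4648,-.1744]); a=np.radians(-8.5); f=np.array([np.cos(a),np.sin(a)]); to(*(j-.006*f),.19,-8.5)"
```

```text
ee_pos: [0.5975, 0.0376, 0.1922]
force: [-0.4, -0.6, -2.4]
width: 0.204
grip_force: 50.0
yaw(x scoop) now -8.583893542339098 shift [ 0.1056 -0.2294  0.0021] tilt [ 0.001  0.    -1.   ] turn -0.0015 pos [0.5975 0.0376 0.1922]
```

```bash
python3 jog.py '[[0,[0.001,-0.003,0],0],[0,[0.004,-0.008,0],0],[0,[0.008,-0.016,0],0],[0,[0.013,-0.027,0],0],[0,[0.018,-0.04,0],0],[0,[0.025,-0.055,0],0],[0,[0.032,-0.07,0],0],[0,[0.039,-0.086,0],0],[0,[0.046,-0.101,0],0],[0,[0.053,-0.117,0],0],[0,[0.061,-0.132,0],0],[0,[0.068,-0.147,0],0],[0,[0.075,-0.163,0],0],[0,[0.082,-0.178,0],0],[0,[0.088,-0.192,0],0],[0,[0.094,-0.204,0],0],[0,[0.099,-0.215,0],0],[0,[0.103,-0.223,0],0],[0,[0.105,-0.228,0],0],[0,[0.1056,-0.2294,0],0]]'|grep -E 'ee|wid|force'
python3 jog.py '[[0,[0,0,0],0],[0,[0,0,0],0],[0,[0,0,0],0],[0,[0,0,0],0]]'|grep -E 'ee|force'
python3 -c "
from look import *
s=cam('scene'); w=cam('wrist'); t=cam('top'); save(s,'s14');save(w,'w14');save(t,'t14'); g=r.state()['ee_pos']; print(r.state()['time_s'],g)
a=np.radians(-8.5); f=np.array([np.cos(a),np.sin(a)]); n=np.array([-f[1],f[0]]); o=g[:2]+.011*f; hz=g[2]-.0755
for nm,d,bx in(('s',s,(260,360,230,330)),('w',w,(200,360,80,262))):
  im=d['img'].astype(int); m=((im.min(2)>190)&(im[:,:,2]-im[:,:,0]<4)).astype(np.uint8); k=np.zeros_like(m); k[bx[2]:bx[3],bx[0]:bx[1]]=1; m*=k
  N,L,st,c=cv2.connectedComponentsWithStats(m)
  for i in range(1,N):
    if st[i,4]>5:
      X=onz(d,c[i],hz+.0115)[:2]-o; print(nm,st[i,2:],c[i].round(),'scoop',(X@f*1e3).round(),(X@n*1e3).round())
t0=cv2.imread('pics/top0.png').astype(int)[180:300,250:310]; t1=t['img'][180:300,250:310,::-1].astype(int)
for q in(t0,t1): 
  m=(q.min(2)>250).astype(np.uint8); N,L,st,c=cv2.connectedComponentsWithStats(m); print([(st[i,4],c[i].round().tolist()) for i in range(1,N) if st[i,4]>2][:12])
print('tray diff mask', [(q[40,30].tolist()) for q in(t0,t1)], (abs(t0-t1).max(2)>25).sum())
"
```

```text
ee_pos: [0.4581, -0.1744, 0.1917]
force: [-0.5, -0.0, -2.3]
width: 0.201
grip_force: 50.0
ee_pos: [0.459, -0.1729, 0.1916]
force: [-1.1, 0.0, -2.0]
grip_force: 50.0
21.5333 [ 0.45878901 -0.17324443  0.19158294]
s [ 6  4 13] [298. 290.] scoop -5.0 18.0
s [ 6  6 24] [291. 295.] scoop -22.0 16.0
s [ 6  8 37] [306. 299.] scoop -5.0 -8.0
s [ 7  8 43] [296. 301.] scoop -24.0 -0.0
s [ 6  5 13] [306. 308.] scoop -18.0 -22.0
w [ 50   9 191] [270. 151.] scoop -57.0 -6.0
w [5 3 7] [304. 153.] scoop -55.0 14.0
w [ 26  11 149] [255. 177.] scoop -41.0 -15.0
w [ 7  6 17] [294. 174.] scoop -42.0 9.0
w [6 2 6] [330. 174.] scoop -42.0 30.0
w [ 22  26 465] [313. 209.] scoop -21.0 20.0
w [ 26  27 537] [240. 215.] scoop -17.0 -25.0
w [ 3  5 12] [256. 229.] scoop -8.0 -15.0
w [ 22  22 216] [321. 234.] scoop -5.0 25.0
[(np.int32(13), [43.0, 28.0]), (np.int32(13), [26.0, 38.0]), (np.int32(14), [41.0, 40.0]), (np.int32(14), [26.0, 50.0]), (np.int32(15), [38.0, 51.0])]
[]
tray diff mask [[242, 240, 240], [242, 240, 240]] 1876
```

```bash
python3 -c "
from rig import r
print(r.sign_off())"
```

```text
the job is handed in; nothing more can be done
None
```

The job is handed in: the scoop is held still about 46 mm above the jar's mouth, centred to within a few millimetres, with all five balls counted in it by camera and none left in the tray; I didn't measure its level at the end, but I gripped it while it stood flat on its heel.

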